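# Clear the stirring rod and hold the pulp mixer on with its key

## Task

Get the pulp mixer ready and run it: first take the stirring rod out of the mixer's jar and stand it, foot down, in the plain steel tool cup. Then take the key with the rectangular head from the wooden key holder, push it fully home in the keyhole on top of the grey switch box (the pins are sticky, so it may want a firm push and a little wiggle) and turn it a quarter turn clockwise. The switch springs back, so finish while still gripping the key and holding it turned; leave everything else where it is, the round-headed key included.

Things in the scene. Friction and masses are not known exactly. Their poses are not given: they have to be found in the camera images.
- mixer: compact pulp mixer, fixed: round white motor base 136 mm across and 85 mm high with an open clear jar on it (outer diameter 92 mm below, 100 mm at the rim; wall 3 mm; inner floor 90 mm and rim 175 mm above the table). Origin: centre of its underside, on the table; z up.
- rod_mid (a point): pale wooden stirring rod, 60 g, 150 mm long: shaft 16 mm in diameter, flat foot disc (32 mm across, 12 mm thick) at its lower end. It starts upright on its foot in the mixer's jar, up to 15 mm off the jar's centre; its upper 65 mm stand above the jar's rim. This point: on its axis, half-way up (75 mm above the foot's underside, 75 mm below the top). z runs from foot to top.
- rod_foot (a point): centre of the underside of the stirring rod's foot disc
- cup: plain steel tool cup without a handle, loose, 350 g, 85 mm high, rim 78 mm across, tapering a little towards the bottom, wall 3 mm, inner floor 4 mm up. Empty at the start. Origin: centre of its underside; z up. It and the key holder change places from start to start.
- keyholder: medium-brown wooden key holder block, fixed, 130 (its x) x 50 (its y) x 50 mm high. Two keys stand in slots in its top, 37.5 mm either side of the centre along its x; which key is on which side varies. Origin: centre of its underside.
- key_bow (a point): the key to use, 30 g, upright in the holder, blade down. Black RECTANGULAR head 30 (x) x 10 (y) x 34 mm high (z); this point is the head's centre, about 78 mm above the table at the start (11 mm of bare neck between head and holder). x along head and blade width, y through the thickness (grip across y), z up. The key works either way round (half a turn about z is the same).
- key_tip (a point): end of the key's steel blade, on its long axis, 54 mm below the head's centre; axes as the head's. The blade is 14 (x) x 4 (y) mm and 24 mm long, its corners tapering to 8 mm width over the last 3 mm; above it a round neck 4.6 mm thick and 13 mm long leads to the head.
- switchbox: grey switch box, fixed, 120 (x) x 100 (y) x 55 mm high, with a steel plate 46 mm square and 5 mm thick on the middle of its top that has the keyhole. Origin: centre of its underside. Two sticky spring pins catch the key at 12 to 16 and 20 to 24 mm depth (8 N if pushed slowly, 12 N at 15 mm/s, more if faster; it can be twisted 0.1 rad to and fro). A turned key cannot be pulled out.
- lock_mouth (a point): centre of the keyhole, level with the top of the steel plate, 60 mm above the table; z up, the axis about which the key turns. Slot 16 mm long along x, 6 mm wide along y, bevelled. The key goes straight down, width along x, either way round. Fully home its tip is 32 mm below this point and its head's centre 22 mm above; it turns only if the tip is deeper than about 29 mm.
- rotor (a joint): angle of the lock's rotor, rad: 0 at rest, growing as the key turns CLOCKWISE seen from above, stop at 1.6 (a quarter turn). A spring turns it back (0.015 N m at rest, 0.095 N m at the stop) when let go. The key has about 0.14 rad of play in the slot, so it must turn that much further than the rotor.
- sparekey_bow (a point): bystander: the other key in the holder, with a ROUND black head 34 mm across and 10 mm thick; this point is the head's centre
- mug: bystander: white ceramic mug with a handle, 85 mm high, 76 mm across; origin under its centre
- glue: bystander: white glue bottle, 140 mm high, 56 mm across; origin under its centre
- paintjar: bystander: clear jar with lid, 70 mm high, 60 mm across; origin under its centre
- brush: bystander: brush 170 mm long lying on the table
- dish: bystander: shallow white dish, 120 mm across, 22 mm high; origin under its centre

How it is judged:
By the outcome, as a careful person would: the job done as asked, in the order asked, and still so for the second after the job is handed in, while the arm keeps its last pose, push and grip.
It also fails if it takes over 61 s, if anything falls off the work surface, if the arm or the gripper's body presses on something with over 40 N, if the wrist force passes 120 N, or if a joint passes its speed limit or range.

## Robot

A 6-joint arm with a two-finger parallel gripper is mounted at the origin on the work surface. World frame = base frame: x ahead of the robot, y to its left, z up, the work surface at z = 0. Lengths are in mm, angles in rad, forces in N, time in s.
With the tool pointing down it reaches from about 350 to 875 mm from the base axis. Payload 4.2 kg.
Tool frame: the origin (TCP) lies at the very end of the fingers, on their centre line; the grasp point (between the pads) lies 19 mm behind it (arm.pinch_z is the distance from the TCP to the grasp point, in mm); x points along the fingers, y is the direction in which the jaws open and shut, and the axes are right-handed (so a half turn about x gives the same grasp; the last joint's range is limited). The gripper opens to 85 mm and grips with 20 to 120 N. Pads are 22 mm wide; open, the fingers measure 114 mm over their backs; the gripper's body (76 mm by 85 mm) begins 54 mm behind the grasp point. The pads swing forward as they close: fully open they stand 13 mm farther back than shut.
Start: joints at [-1.01, 0.385, 0.008, 0, -1.194, -0.259], TCP at [185.79, -596.725, 231.312] pointing down, gripper open.
Joint ranges: [-3.14, 3.14], [-1.21, 2.06], [-1.07, 1.41], [-3.16, 2.05], [-2.99, -0.16], [-3.1, 3.1]. Speed limits (rad/s): [2.79, 2.79, 3.14, 3.14, 3.14, 3.14].

## Interface

Orientations are given as a unit quaternion [x, y, z, w].
In Python, from bench import arm gives the robot as it stands.
- The arm moves only by the tool drive_tool, never from a script. Its argument "motion" is a list of rows, each a list of 4 numbers: the shift along the tool's x, y, z in mm, then the turn about the tool's x in degrees. In form: [[dx, dy, dz, spin], ...]. A call has 1 to 10 rows; each row shifts and turns the commanded pose from where the row before left it, along the tool's axes as they then stand; what a row does not reach is not made up. A row lasts 1/12 s, in which the tool goes at most 41.7 mm and 7.16 degrees, less where a joint would pass 70% of its speed; a pose out of reach is approached as far as the arm can. A call with a gripper value outside its range is refused whole. "grip" is the finger opening in mm, from 0 to 85.4, set as the call begins (left out, the last holds). The fingers move at their own pace and stop on an object; the grip force is fixed at half the most. Time passes only in rows, so rows that do not move let the fingers close. It gives the time, the measured TCP pose, the force and the opening at its end, in the units of the state.
- arm.read_state(): the state, without advancing time (a new reading comes with each control period).
- arm.get_image(name): name is "scene" or "top" or "wrist"; returns the picture (480x640x3 uint8, red, green, blue); there is no depth.
- arm.calibration(name): a dict with "K" (3x3 intrinsics, pixels), "distortion" ([k1, k2, p1, p2, k3] as OpenCV has them; the pictures are not rectified), "eye" and "attitude" of the camera in the world; the wrist camera has in their place "T_tool_cam" (4x4, takes a point from camera to tool coordinates, whose origin is the TCP and whose axes are the tool frame's). Camera axes: x right, y up, looking along -z (the intrinsics and any distortion apply to the point x, -y, -z); pixel columns grow to the right and rows downward; lengths in mm; the calibration is good to about 2 mm. A picture is of the moment at which its call begins: read the wrist's pose just before it. calibration takes no time and is no camera call.
- arm.job_done(): hands the job in, once; it reports no verdict.
The state is a dict: "clock": time; "joints": joint angles; "joint_vel": joint speeds; "joint_efforts": joint torques, N m; "position": TCP position; "ee_rot": TCP orientation; "contact_force": force on the tool from outside, world axes, zero at the start; "wrist_torque": the same for the moment, N m; "gripper_width": finger opening in mm.
Only numpy, scipy, OpenCV 4.12 (cv2) and the standard library are available. Lean on these libraries where they do the work, as an engineer would, in place of code of your own. Each camera call takes 0.05 s, during which the arm holds its last target. There are 200 camera calls.

## Working session

There is one attempt and no reset: what is moved stays moved. The work goes in short steps, Python scripts to look and compute and a tool call to move; the robot and the scene stay as the last step left them, time stands still between calls to the robot, and variables do not carry over. Pictures are saved under pics/ and viewed, about 8 in all and at most 12, crops included, and the job is handed in when it is done.

Besides the shell and the picture viewer there is one more tool, called after "Call:" as a command line: name --pt "numbers of a row" for each row, then --argument value for the rest. drive_tool: Moves the arm, as the interface text tells. Its arguments: {"type":"object","properties":{"motion":{"type":"array"},"grip":{"type":"number"}},"required":["motion"]}

```bash
mkdir -p pics; ls
python3 - <<'E'
from bench import arm
import cv2,json
for n in("scene","top"):
    cv2.imwrite(f"pics/{n}0.png",arm.get_image(n)[:,:,::-1]); 
for n in("scene","top","wrist"): print(n,arm.calibration(n))
print(arm.read_state(),arm.pinch_z)
E
```

```text
pics
scene {'K': array([[443.01954312,   0.        , 325.03939095],
       [  0.        , 443.01954312, 234.58070872],
       [  0.        ,   0.        ,   1.        ]]), 'distortion': array([-0.06314357,  0.        ,  0.        ,  0.        ,  0.        ]), 'eye': array([1228.57008988,  357.4789191 ,  688.05633917]), 'attitude': array([0.23120205, 0.38982392, 0.76643869, 0.45514247])}
top {'K': array([[499.44978004,   0.        , 313.38652261],
       [  0.        , 499.44978004, 246.03620924],
       [  0.        ,   0.        ,   1.        ]]), 'distortion': array([-0.02650882,  0.        ,  0.        ,  0.        ,  0.        ]), 'eye': array([ 438.35256627,    6.36904867, 1008.74775072]), 'attitude': array([-0.01880717,  0.04588667,  0.71537585, -0.69697783])}
wrist {'K': array([[396.18905531,   0.        , 318.2078118 ],
       [  0.        , 396.18905531, 244.21346118],
       [  0.        ,   0.        ,   1.        ]]), 'distortion': array([-0.0878178,  0.       ,  0.       ,  0.       ,  0.       ]), 'T_tool_cam': array([[ 6.42199319e-04,  3.01534532e-01, -9.53455040e-01,

[... 288 characters left out ...]
ck': 0.1, 'joints': array([-1.01037591e+00,  3.85471009e-01,  6.75420412e-03, -4.16177536e-04,
       -1.19401737e+00, -2.58592124e-01]), 'joint_vel': array([ 0.00113539, -0.00149044,  0.00283298,  0.00064517,  0.0004523 ,
       -0.0003267 ]), 'joint_efforts': array([-6.85632094e-04, -3.93319345e+01,  1.88928115e+01,  4.19803128e+00,
       -2.62852685e-03,  1.10047694e-05]), 'position': array([ 185.63916742, -596.2404314 ,  230.33575482]), 'ee_rot': array([-0.10557117,  0.69922499,  0.10693705,  0.69893033]), 'contact_force': array([-0.59625447, -0.01864848, -0.34439676]), 'wrist_torque': array([-0.01180337, -0.02635889,  0.03515732]), 'gripper_width': 85.32807399520986} 18.700000000000003
```

View pics/top0.png

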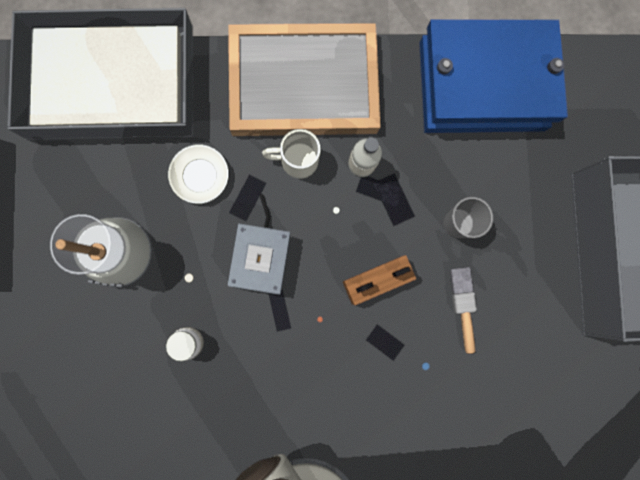

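View pics/scene0.png

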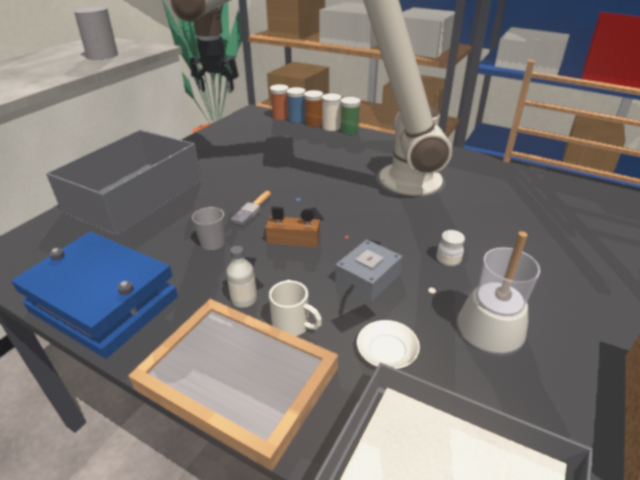

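The top view shows the rod top at (60,245) and its foot at (97,252), with the cup near (472,218). The lock slot is at (258,258), and the two key heads are at about (367,288) and (402,273). In the scene view the square head is at (278,213), on the cup side. I'll zoom in for exact pixels.

```bash
cat > h.py <<'E'
from bench import arm
import numpy as np, cv2
from scipy.spatial.transform import Rotation as R
def cam(n,st=None):
    c=arm.calibration(n)
    if n=="wrist":
        T=np.eye(4); T[:3,:3]=R.from_quat(st["ee_rot"]).as_matrix(); T[:3,3]=st["position"]
        T=T@c["T_tool_cam"]; return c["K"],c["distortion"],T[:3,3],T[:3,:3]
    return c["K"],c["distortion"],c["eye"],R.from_quat(c["attitude"]).as_matrix()
def rays(C,px):
    u=cv2.undistortPoints(np.array(px,float).reshape(-1,1,2),C[0],C[1]).reshape(-1,2)
    d=np.c_[u[:,0],-u[:,1],-np.ones(len(u))]@C[3].T
    return d/np.linalg.norm(d,axis=1)[:,None]
def onz(C,px,z):
    d=rays(C,px); return C[2]+d*((z-C[2][2])/d[:,2])[:,None]
def proj(C,P):
    q=(np.array(P,float).reshape(-1,3)-C[2])@C[3]
    q=q*[1,-1,-1]
    return cv2.projectPoints(q,np.zeros(3),np.zeros(3),C[0],C[1])[0].reshape(-1,2)
def meet(C1,p1,C2,p2):
    d1,d2=rays(C1,[p1])[0],rays(C2,[p2])[0]
    s=np.linalg.lstsq(np.c_[d1,-d2],C2[2]-C1[2],rcond=None)[0]
    a,b=C1[2]+s[0]*d1,C2[2]+s[1]*d2; return (a+b)/2,np.linalg.norm(a-b)
E
python3 - <<'E'
from h import *
t=cv2.imread("pics/top0.png");s=cv2.imread("pics/scene0.png")
def cr(i,x,y,w,h,f): return cv2.resize(i[y:y+h,x:x+w],(w*f,h*f),interpolation=cv2.INTER_CUBIC)
a=cr(t,335,240,100,75,4);b=cr(t,220,220,100,75,4);c=cr(s,255,190,100,75,4);d=cr(t,40,210,100,75,4)
cv2.imwrite("pics/z1.png",np.vstack([np.hstack([a,b]),np.hstack([c,d])]))
C=cam("top");S=cam("scene")
print(onz(C,[[258.5,258]],60),onz(C,[[60,245]],240),onz(C,[[97,252]],95),onz(C,[[472,218]],85),onz(C,[[367,288],[402,273]],90))
E
```

```text
[[504.73927014  73.59876702  60.        ]] [[519.57954776 363.38578382 240.        ]] [[520.494519   363.65460161  95.        ]] [[ 568.75366688 -332.60103495   85.        ]] [[ 442.22719333 -126.71363979   90.        ]
 [ 468.08916193 -192.94256889   90.        ]]
```

View pics/z1.png

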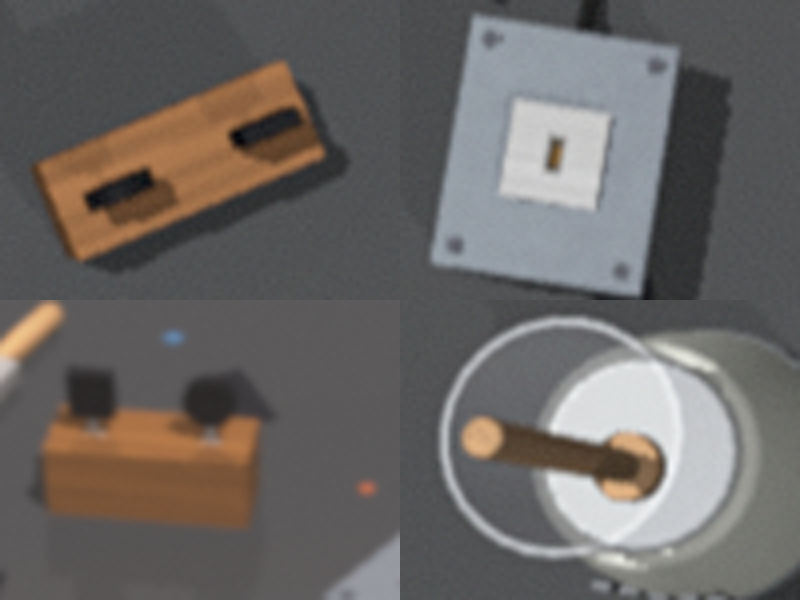

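The square head is the key nearer the cup: scene (278,213), top (402,272). The slot is at top (258.5,258.5), with its long axis running along the box's left and right edges. The rod top is at top (60.8,244.3).

```bash
cat >> h.py <<'E'
def yaw(st): 
    M=R.from_quat(st["ee_rot"]).as_matrix(); return np.degrees(np.arctan2(M[1,1],M[0,1]))
def go(P,st=None):
    st=st or arm.read_state(); M=R.from_quat(st["ee_rot"]).as_matrix()
    return np.round(M.T@(np.array(P)-st["position"]),1)
def show():
    st=arm.read_state(); M=R.from_quat(st["ee_rot"]).as_matrix()
    print("t",st["clock"],"p",st["position"].round(1),"yaw",yaw(st).round(2),"x-axis",M[:,0].round(4),"F",st["contact_force"].round(1),"T",st["wrist_torque"].round(2),"w",round(st["gripper_width"],1),"j",st["joints"].round(2)); return st
E
python3 - <<'E'
from h import *
st=show(); C=cam("top");S=cam("scene")
z=lambda u,v,ox,oy:[u/4+ox,v/4+oy]
b=onz(C,[z(73,15,220,220),z(32,264,220,220),z(278,47,220,220),z(242,297,220,220)],55)
an=lambda v:np.degrees(np.arctan2(v[1],v[0])).round(1)
print("box",b.round(1),b.mean(0).round(1),an(b[0]-b[1]),an(b[2]-b[3]),an(b[0]-b[2]),an(b[1]-b[3]))
p=onz(C,[z(106,98,220,220),z(210,114,220,220),z(202,210,220,220),z(100,195,220,220)],60);print("plate",p.mean(0),an(p[0]-p[3]),an(p[1]-p[2]))
k=onz(C,[z(233,138,335,240),z(300,118,335,240)],95);print("key",k.mean(0),an(k[1]-k[0]))
hh=onz(C,[z(35,165,335,240),z(282,62,335,240),z(325,155,335,240),z(82,260,335,240)],50);print("holder",hh,hh.mean(0),an(hh[1]-hh[0]),an(hh[2]-hh[3]))
print("rod",onz(C,[z(83,137,40,210)],240),"rim",onz(C,[z(163,137,40,210)],175))
g=cv2.cvtColor(cv2.imread("pics/top0.png"),cv2.COLOR_BGR2HSV)
print(meet(C,z(83,137,40,210),S,(520,235)))
print("rod up",go([519.5,363,199]))
# wrist plane check: project key pts to scene
print(proj(S,[[468,-192,78],[504.7,73.6,60]]))
E
```

```text
t 0.1 p [ 185.6 -596.2  230.3] yaw 107.28 x-axis [-7.0e-04  1.8e-03 -1.0e+00] F [-0.6 -0.  -0.3] T [-0.01 -0.03  0.04] w 85.3 j [-1.01  0.39  0.01 -0.   -1.19 -0.26]
box [[571.9 111.5  55. ]
 [453.4 132.5  55. ]
 [554.1  13.7  55. ]
 [435.1  33.6  55. ]] [503.6  72.8  55. ] -10.1 -9.5 79.7 79.5
plate [503.71254342  73.36922524  60.        ] -4.4 -5.9
key [ 469.79173463 -191.2618821    95.        ] -75.1
holder [[ 456.56551774  -88.10413885   50.        ]
 [ 503.1149716  -209.96008241   50.        ]
 [ 457.52673532 -228.94535963   50.        ]
 [ 410.57243913 -109.17135814   50.        ]] [ 456.94491595 -159.04523476   50.        ] -69.1 -68.6
rod [[520.70448751 362.26532774 240.        ]] rim [[526.86522223 359.34355809 175.        ]]
(array([521.41224152, 362.27871469, 236.34580034]), np.float64(3.1409505457423736))
rod up [ 32.9 816.7 603.8]
[[278.05599247 212.50933297]
 [368.54738132 258.17487792]]
```

Call:
drive_tool --pt "-7 19.4 26.6 0" --pt "-7 19.4 26.6 0" --pt "-7 19.4 26.6 0" --pt "-7 19.4 26.6 0" --pt "-7 19.4 26.6 0" --pt "-7 19.4 26.6 0" --pt "-7 19.4 26.6 0" --pt "-7 19.4 26.6 0" --pt "-7 19.4 26.6 0" --pt "-7 19.4 26.6 0" --grip 85

```text
clock: 0.93
position: [382.5, -330.8, 301.3]
ee_rot: [-0.106, 0.699, 0.106, 0.699]
contact_force: [0.6, -0.3, -0.2]
gripper_width: 84.5
```

Call:
drive_tool --pt "0 19.4 26.6 0" --pt "0 19.4 26.6 0" --pt "0 19.4 26.6 0" --pt "0 19.4 26.6 0" --pt "0 19.4 26.6 0" --pt "0 28 11 0" --pt "0 28 11 0" --pt "0 28 11 0" --pt "0 28 11 0" --pt "0 28 11 0"

```text
clock: 1.77
position: [490.8, -48.8, 300.9]
ee_rot: [-0.106, 0.699, 0.106, 0.699]
contact_force: [0.7, -0.4, -0.1]
gripper_width: 85.2
```

Call:
drive_tool --pt "0 28 11 0" --pt "0 28 11 0" --pt "0 28 11 0" --pt "0 28 11 0" --pt "0 28 11 0" --pt "0 28 11 0" --pt "0 28 11 0" --pt "0 28 11 0" --pt "0 0 0 0"

```text
clock: 2.52
position: [508.7, 193.8, 300.1]
ee_rot: [-0.108, 0.699, 0.108, 0.699]
contact_force: [-0.1, -0.2, -0.8]
gripper_width: 85.1
```

Run:
```python
from h import *
st=show(); print(go([520.3,362.5,200]))
cv2.imwrite("pics/w1.png",arm.get_image("wrist")[:,:,::-1]); C=cam("wrist",st); print(proj(C,[[520.3,362.5,240]]))
```

```text
t 2.5167 p [508.7 193.8 300.1] yaw 107.52 x-axis [-8.e-04  2.e-04 -1.e+00] F [-0.1 -0.2 -0.8] T [-0.   -0.04 -0.04] w 85.1 j [ 0.66  0.21 -0.07 -0.   -1.29 -1.93]
[100.1 157.3  61.9]
[[573.31378471 358.70095928]]
```

View pics/w1.png

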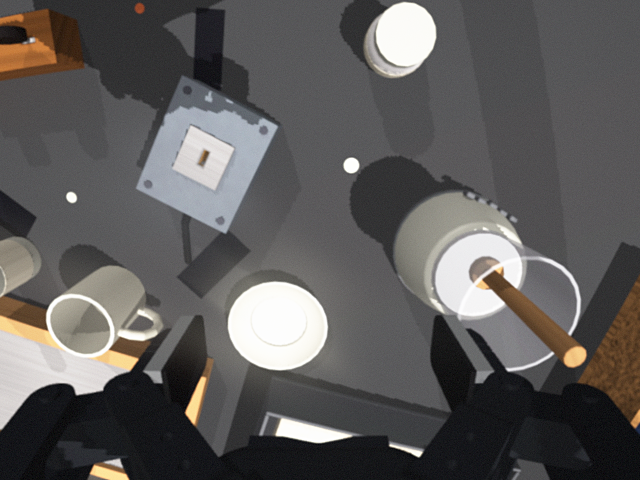

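The rod top is seen at (573,356), against a prediction of (573,359), so the estimates agree. Moving over the rod, then down.

Call:
drive_tool --pt "0 22.5 8.9 0" --pt "0 22.5 8.9 0" --pt "0 22.5 8.9 0" --pt "0 22.5 8.9 0" --pt "0 22.5 8.9 0" --pt "0 22.5 8.9 0" --pt "0 22.4 8.6 0" --pt "0 0 0 0" --pt "0 0 0 0"

```text
clock: 3.32
position: [520.8, 358.5, 300.2]
ee_rot: [-0.107, 0.7, 0.106, 0.698]
contact_force: [-0.4, -0.9, 0.3]
gripper_width: 85.0
```

Call:
drive_tool --pt "17 0 0 0" --pt "17 0 0 0" --pt "17 0 0 0" --pt "17 0 0 0" --pt "17 0 0 0" --pt "16 0 0 0" --pt "0 0 0 0"

```text
clock: 3.9
position: [519.4, 355.5, 196.7]
ee_rot: [-0.107, 0.702, 0.104, 0.697]
contact_force: [0.5, -1.3, 0.3]
gripper_width: 84.9
```

Call:
drive_tool --pt "0 0 0 0" --pt "0 0 0 0" --pt "0 0 0 0" --pt "0 0 0 0" --pt "0 0 0 0" --pt "0 0 0 0" --pt "0 0 0 0" --grip 5

```text
clock: 4.48
position: [520.9, 358.6, 200.5]
ee_rot: [-0.106, 0.699, 0.106, 0.699]
contact_force: [-0.3, 0.7, -0.3]
gripper_width: 14.7
```

Run:
```python
from h import *
show()
```

```text
t 4.4833 p [520.9 358.6 200.5] yaw 107.3 x-axis [ 1.e-04  3.e-04 -1.e+00] F [-0.3  0.7 -0.3] T [ 0.01 -0.03  0.01] w 14.7 j [ 0.86  0.42 -0.02 -0.   -1.13 -2.13]
```

Call:
drive_tool --pt "-6 0 0 0" --pt "-15 0 0 0" --pt "-21 0 0 0" --pt "-21 0 0 0" --pt "-21 0 0 0" --pt "-16 0 0 0" --pt "-6 -8 -2 0" --pt "0 -16 -4 0" --pt "0 -24 -6 0" --pt "0 -29 -7 0"

```text
clock: 5.32
position: [524.8, 277.8, 304.5]
ee_rot: [-0.107, 0.7, 0.106, 0.698]
contact_force: [0.5, 0.0, -1.1]
gripper_width: 14.5
```

Call:
drive_tool --pt "0 -29 -7 0" --pt "0 -29 -7 0" --pt "0 -29 -7 0" --pt "0 -29 -7 0" --pt "0 -29 -7 0" --pt "0 -29 -7 0" --pt "0 -29 -7 0" --pt "0 -29 -7 0" --pt "0 -29 -7 0" --pt "0 -29 -7 0"

```text
clock: 6.15
position: [543.4, -21.0, 304.9]
ee_rot: [-0.106, 0.7, 0.106, 0.698]
contact_force: [0.5, 0.2, -0.1]
gripper_width: 14.9
```

Call:
drive_tool --pt "0 -29 -7 0" --pt "0 -29 -7 0" --pt "0 -29 -7 0" --pt "0 -29 -7 0" --pt "0 -24 -6 0" --pt "0 -16 -4 0" --pt "0 -8 -2 0" --pt "0 0 0 0" --pt "0 0 0 0" --pt "0 0 0 0"

```text
clock: 6.98
position: [555.2, -186.2, 306.0]
ee_rot: [-0.106, 0.699, 0.107, 0.699]
contact_force: [0.1, 1.1, 0.4]
gripper_width: 14.6
```

Run:
```python
from h import *
st=show(); im=arm.get_image("wrist")[:,:,::-1]; cv2.imwrite("pics/w2.png",im)
t=arm.get_image("top")[:,:,::-1]; cv2.imwrite("pics/t2.png",t)
a=cv2.resize(t[170:290,400:560],(640,480),interpolation=cv2.INTER_CUBIC)
cv2.imwrite("pics/m2.png",np.hstack([cv2.resize(im,(400,300)),cv2.resize(a,(400,300))]))
C=cam("wrist",st); print(proj(C,[[569,-333,85]]),proj(cam("top"),[[569,-333,85]]))
```

```text
t 6.9833 p [ 555.2 -186.2  306. ] yaw 107.33 x-axis [-7.e-04  4.e-04 -1.e+00] F [0.1 1.1 0.4] T [ 0.   -0.03 -0.05] w 14.6 j [-0.05  0.28  0.04 -0.   -1.33 -1.22]
[[163.30954135 173.71779105]] [[472.19895696 217.8669303 ]]
```

View pics/m2.png

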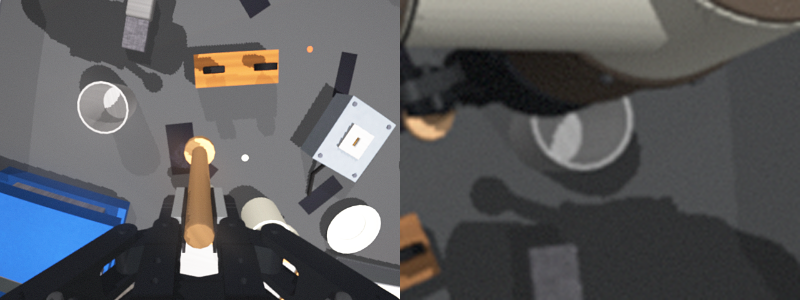

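The rod is held, with its foot at wrist pixel (320,243). The cup rim is centred at (165,172), against a prediction of (163,174). I'll compute both positions.

Run:
```python
from h import *
st=show(); C=cam("wrist",st); im=cv2.imread("pics/w2.png")
print("cup",onz(C,[[164.5,172]],85)); h=cv2.cvtColor(im,cv2.COLOR_BGR2HSV)
m=cv2.inRange(h,(5,60,60),(30,255,255))[205:275,285:355]; ys,xs=np.nonzero(m); print("disc x",285+xs.min(),285+xs.max(),"y",205+ys.min())
w=lambda y:np.nonzero(m[y-205])[0][[0,-1]]+285
for y in(222,228,234,240,246,252,258,264,270):print(y,w(y),end=" ")
c=(285*2+xs.min()+xs.max())/2
print("pred foot",proj(C,[st["position"]+[0,0,-110],st["position"]+[0,0,-98]]),"foot",onz(C,[[320,240]],200))
print(go([569,-333,306]))
```

```text
t 7.0833 p [ 555.6 -185.9  306.3] yaw 107.37 x-axis [-1.e-04  2.e-04 -1.e+00] F [-0.3 -0.2 -0.5] T [-0.02  0.01 -0.  ] w 14.2 j [-0.05  0.28  0.04 -0.   -1.33 -1.22]
cup [[ 567.81776378 -332.04896091   85.        ]]
disc x 285 344 y 217
222 [303 334] 228 [298 339] 234 [296 342] 240 [295 343] 246 [294 343] 252 [295 342] 258 [299 338] 264 [304 334] 270 [287 334] pred foot [[319.91962352 240.05035208]
 [319.98924146 245.55281795]] foot [[ 554.45934031 -186.18258513  200.        ]]
[   0.3 -144.4  -31.1]
```

Call:
drive_tool --pt "0 -9 -2 0" --pt "0 -18 -4 0" --pt "0 -26 -6 0" --pt "0 -26 -6 0" --pt "0 -26 -6 0" --pt "0 -22 -4.7 0" --pt "0 -11 -2 0" --pt "0 -5.6 -1 0" --pt "0 0 0 0" --pt "0 0 0 0"

```text
clock: 7.92
position: [568.2, -332.8, 306.2]
ee_rot: [-0.106, 0.699, 0.107, 0.699]
contact_force: [0.5, -0.0, -0.3]
gripper_width: 14.5
```

Call:
drive_tool --pt "12 0 0 0" --pt "20 0 0 0" --pt "20 0 0 0" --pt "15 0 0 0" --pt "15 0 0 0" --pt "0 0 0 0" --pt "0 0 0 0" --pt "0 0 0 0"

```text
clock: 8.58
position: [568.8, -333.0, 225.9]
ee_rot: [-0.107, 0.698, 0.106, 0.7]
contact_force: [0.1, 0.4, -0.8]
gripper_width: 14.3
```

Run:
```python
from h import *
st=show(); print(go([568.2,-332.4,117])); C=cam("wrist",st); im=arm.get_image("wrist")[:,:,::-1]
cv2.imwrite("pics/w3.png",im); cv2.imwrite("pics/w3c.png",im[120:420,160:480])
```

```text
t 8.5833 p [ 568.8 -333.   225.9] yaw 107.37 x-axis [ 0.002  -0.0012 -1.    ] F [ 0.1  0.4 -0.8] T [ 0.03  0.02 -0.02] w 14.3 j [-0.28  0.45  0.09  0.   -1.21 -0.98]
[108.9   1.   -0.6]
```

View pics/w3c.png

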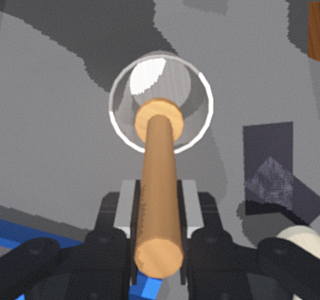

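The foot is laterally centred over the cup: disc at crop (159,122), rim centre at crop (161,103). The vertical difference is only the height parallax. Lowering.

Call:
drive_tool --pt "14 0 0 0" --pt "20 0 0 0" --pt "20 0 0 0" --pt "20 0 0 0" --pt "16 0 0 0" --pt "9 0 0 0" --pt "5 0 0 0" --pt "2 0 0 0" --pt "1 0 0 0" --pt "0 0 0 0"

```text
clock: 9.47
position: [568.8, -333.6, 118.4]
ee_rot: [-0.107, 0.698, 0.106, 0.7]
contact_force: [0.2, 0.4, -0.5]
gripper_width: 14.5
```

Call:
drive_tool --pt "1 0 0 0" --pt "1 0 0 0" --pt "1 0 0 0" --pt "1 0 0 0" --pt "0 0 0 0"

```text
clock: 9.88
position: [568.5, -333.6, 114.4]
ee_rot: [-0.107, 0.699, 0.106, 0.699]
contact_force: [-1.2, 0.2, 3.9]
gripper_width: 14.7
```

Call:
drive_tool --pt "0 0 0 0" --pt "0 0 0 0" --pt "0 0 0 0" --pt "0 0 0 0" --pt "0 0 0 0" --grip 60

```text
clock: 10.3
position: [568.0, -333.4, 113.0]
ee_rot: [-0.106, 0.699, 0.106, 0.699]
contact_force: [0.4, -0.6, 0.5]
gripper_width: 60.2
```

Call:
drive_tool --pt "-8 0 0 0" --pt "-16 0 0 0" --pt "-20 0 0 0" --pt "-20 0 0 0" --pt "-20 0 0 0" --pt "-20 0 0 0" --pt "-16 0 0 0" --pt "-8 0 0 0" --pt "0 0 0 0" --pt "0 0 0 0"

```text
clock: 11.13
position: [567.9, -333.2, 241.2]
ee_rot: [-0.106, 0.699, 0.106, 0.699]
contact_force: [0.7, -0.7, -0.5]
gripper_width: 59.9
```

Run:
```python
from h import *
st=show(); print(go([470,-193,200]))
```

```text
t 11.1333 p [ 567.9 -333.2  241.2] yaw 107.28 x-axis [ 2.e-04  5.e-04 -1.e+00] F [ 0.7 -0.7 -0.5] T [0.01 0.03 0.03] w 59.9 j [-0.29  0.44  0.11 -0.   -1.25 -0.98]
[ 41.2 162.9 -51.9]
```

Call:
drive_tool --pt "0 10 -3 0" --pt "0 20 -6 0" --pt "0 26 -8 0" --pt "5 26 -9 0" --pt "8 26 -9 0" --pt "8 26 -9 0" --pt "8 19 -6 0" --pt "8 10 -2 0" --pt "4 0 0 -4" --pt "0 0 0 -6.5"

```text
clock: 11.97
position: [468.0, -192.2, 198.0]
ee_rot: [-0.171, 0.688, 0.172, 0.684]
contact_force: [0.5, -0.2, -0.4]
gripper_width: 60.1
```

Call:
drive_tool --pt "0 0 0 -6.5" --pt "0 0 0 -6.5" --pt "0 0 0 -6.5" --pt "0 0 0 -6.5" --pt "0 0 0 -6.5" --pt "0 0 0 -6.5" --pt "0 0 0 -6.5" --pt "0 0 0 -6.5" --pt "0 0 0 -6.5" --pt "0 0 0 -6.5"

```text
clock: 12.8
position: [469.0, -193.0, 198.7]
ee_rot: [-0.512, 0.487, 0.514, 0.486]
contact_force: [1.2, -0.3, -0.3]
gripper_width: 59.7
```

Call:
drive_tool --pt "0 0 0 -6.5" --pt "0 0 0 -6.5" --pt "0 0 0 -4" --pt "0 0 0 0" --pt "0 0 0 0"

```text
clock: 13.22
position: [469.3, -193.1, 199.2]
ee_rot: [-0.577, 0.408, 0.579, 0.407]
contact_force: [-0.5, 0.4, 0.6]
gripper_width: 59.8
```

Run:
```python
from h import *
st=show(); print(go([470,-193,190])); C=cam("wrist",st); im=arm.get_image("wrist")[:,:,::-1]
cv2.imwrite("pics/w4.png",im); print(proj(C,[[470,-193,95],[456,-159,50]]))
cv2.imwrite("pics/w4b.png",cv2.resize(im,(480,360)))
```

```text
t 13.2167 p [ 469.3 -193.1  199.2] yaw -160.33 x-axis [-2.4e-03  4.0e-04 -1.0e+00] F [-0.5  0.4  0.6] T [-0.03  0.03  0.02] w 59.8 j [-0.07  0.21 -0.32 -0.   -1.04  0.41]
[ 9.2 -0.7 -0.2]
[[317.40392279 244.42631525]
 [319.65799039 271.55818046]]
```

View pics/w4.png

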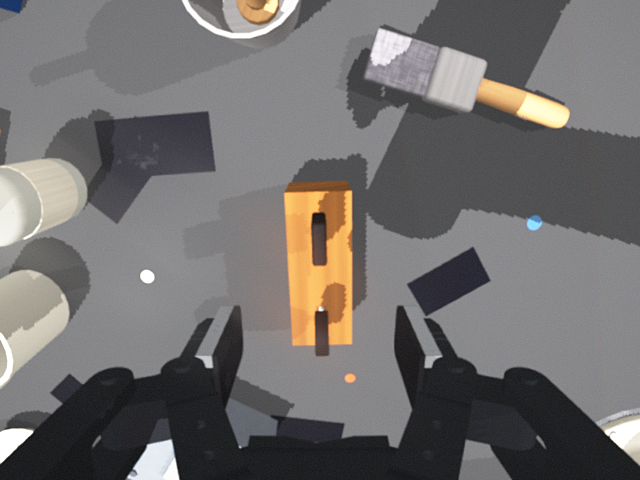

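The rod stands in the cup at the top of the image. The rectangular key's head spans about (312–326, 212–265), and the round one's is at (322,330). I'll measure the head's centre and angle.

Run:
```python
from h import *
st=show(); C=cam("wrist",st); im=cv2.imread("pics/w4.png")
roi=im[195:285,295:345]; m=(roi.max(2)<60).astype(np.uint8)
n,l,s,c=cv2.connectedComponentsWithStats(m); i=1+np.argmax(s[1:,4]); print(s[i]+[295,195,0,0,0])
ys,xs=np.nonzero(l==i); ys+=195; xs+=295
rows=np.arange(222,262); mid=[(xs[ys==y].min()+xs[ys==y].max())/2 for y in rows]; wd=[np.ptp(xs[ys==y])+1 for y in rows]
f=np.polyfit(rows,mid,1); print(f,np.mean(wd))
yb,yt=ys.max(),ys.min()
P=onz(C,[[np.polyval(f,yb-45),yb-45],[np.polyval(f,yb),yb]],95); print(P,np.degrees(np.arctan2(*(P[0]-P[1])[[1,0]])))
# holder edges
h=cv2.cvtColor(im,cv2.COLOR_BGR2HSV); o=cv2.inRange(h,(5,100,60),(25,255,255))
L=[];Rr=[]
for y in range(200,335,3):
    x=np.nonzero(o[y,270:370])[0]+270; L.append(x[0]);Rr.append(x[-1])
yy=np.arange(200,335,3)
for a in(L,Rr):
    f=np.polyfit(yy,a,1); P=onz(C,[[np.polyval(f,205),205],[np.polyval(f,330),330]],50); print(P.round(1),np.degrees(np.arctan2(*(P[0]-P[1])[[1,0]])))
for Z,d in((95,0),):
    pass
def box(cx,cy,a):
    u=np.array([np.cos(a),np.sin(a),0])*15;c=np.array([cx,cy,95]);return proj(C,[c+u,c-u,c+u-[0,0,34]])
print(box(470,-193,np.radians(-70)))
```

```text
t 13.2667 p [ 469.4 -193.1  199.4] yaw -160.32 x-axis [-1.9e-03  3.0e-04 -1.0e+00] F [-0.7  0.2 -0. ] T [-0.01 -0.05  0.01] w 59.9 j [-0.07  0.21 -0.32 -0.   -1.04  0.41]
[312 213  13  14 136]Traceback (most recent call last):
  File "<stdin>", line 6, in <module>
    return umr_minimum(a, axis, None, out, keepdims, initial, where)
ValueError: zero-size array to reduction operation minimum which has no identity
```

Run:
```python
from h import *
st=show(); C=cam("wrist",st); im=cv2.imread("pics/w4.png")
print(im[205:275:4,319].tolist()); print(im[245,300:340:2].tolist())
roi=im[195:285,295:345].astype(int); m=(((roi[:,:,2]-roi[:,:,0])<25)&(roi.max(2)<110)).astype(np.uint8)
n,l,s,c=cv2.connectedComponentsWithStats(m); i=l[50,24] or 1+np.argmax(s[1:,4]); print(s[i]+[295,195,0,0,0])
ys,xs=np.nonzero(l==i); ys+=195; xs+=295
rows=np.arange(230,262); mid=[(xs[ys==y].min()+xs[ys==y].max())/2 for y in rows]; wd=[np.ptp(xs[ys==y])+1 for y in rows]
f=np.polyfit(rows,mid,1); print(f,np.mean(wd))
yb=ys.max()
P=onz(C,[[np.polyval(f,yb-40),yb-40],[np.polyval(f,yb),yb]],95); print(P,np.degrees(np.arctan2(*(P[0]-P[1])[[1,0]])))
h=cv2.cvtColor(im,cv2.COLOR_BGR2HSV); o=cv2.inRange(h,(5,100,60),(25,255,255))
yy=np.arange(200,335,3)
E=[np.nonzero(o[y,270:370])[0][[0,-1]]+270 for y in yy]
for k in(0,1):
    f=np.polyfit(yy,[e[k] for e in E],1); P=onz(C,[[np.polyval(f,205),205],[np.polyval(f,330),330]],50); print(P.round(1).tolist(),np.degrees(np.arctan2(*(P[0]-P[1])[[1,0]])))
u=np.array([np.cos(np.radians(-70)),np.sin(np.radians(-70)),0])*15;c=np.array([470,-193,95]);print(proj(C,[c+u,c-u,c+u-[0,0,34]]))
```

```text
t 13.2667 p [ 469.4 -193.1  199.4] yaw -160.32 x-axis [-1.9e-03  3.0e-04 -1.0e+00] F [-0.7  0.2 -0. ] T [-0.01 -0.05  0.01] w 59.9 j [-0.07  0.21 -0.32 -0.   -1.04  0.41]
[[70, 141, 223], [59, 113, 185], [29, 40, 55], [27, 31, 34], [23, 25, 36], [55, 54, 66], [64, 68, 77], [63, 68, 81], [64, 67, 81], [65, 70, 90], [65, 70, 90], [65, 72, 93], [69, 75, 99], [69, 74, 100], [70, 76, 102], [72, 112, 176], [103, 194, 251], [101, 190, 250]]
[[83, 156, 234], [86, 157, 235], [93, 165, 237], [92, 169, 240], [97, 182, 247], [103, 191, 254], [58, 85, 136], [63, 69, 92], [63, 69, 94], [67, 73, 94], [64, 71, 89], [66, 68, 88], [57, 60, 79], [59, 106, 171], [92, 180, 248], [95, 184, 248], [100, 186, 249], [97, 187, 249], [101, 189, 249], [89, 180, 246]]
[312 213  14  38 402]Traceback (most recent call last):
  File "<stdin>", line 7, in <module>
    return umr_minimum(a, axis, None, out, keepdims, initial, where)
ValueError: zero-size array to reduction operation minimum which has no identity
```

```bash
sed -n 1,1p h.py >/dev/null
python3 - <<'E'
from h import *
st=arm.read_state(); C=cam("wrist",st); im=cv2.imread("pics/w4.png")
def track(r,k0,k1,x0,x1,good):
    return [(np.nonzero(good(im[y,x0:x1]))[0][[0,-1]]+x0) for y in range(k0,k1)]
g=lambda p:p[:,2].astype(int)<120
E=np.array(track(0,229,262,302,338,g)); yy=np.arange(229,262)
f=np.polyfit(yy,E.mean(1),1); print(f,E[::8].tolist())
P=onz(C,[[np.polyval(f,y),y] for y in(213,226,245.5,265)],94); print(P.round(1).tolist(),np.degrees(np.arctan2(*(P[0]-P[-1])[[1,0]])))
h=cv2.cvtColor(im,cv2.COLOR_BGR2HSV); o=cv2.inRange(h,(5,100,60),(25,255,255))
yy=np.arange(200,335,3)
E=[np.nonzero(o[y,270:370])[0][[0,-1]]+270 for y in yy]
for k in(0,1):
    f=np.polyfit(yy,[e[k] for e in E],1); P=onz(C,[[np.polyval(f,205),205],[np.polyval(f,330),330]],50); print(P.round(1).tolist(),np.degrees(np.arctan2(*(P[0]-P[1])[[1,0]])))
E
```

```text
[4.34491979e-03 3.17874889e+02] [[312, 326], [312, 326], [313, 325], [313, 325], [313, 325]]
[[476.3, -212.8, 94.0], [473.4, -204.8, 94.0], [468.9, -192.3, 94.0], [464.2, -179.5, 94.0]] -70.09682338034334
[[498.9, -200.5, 50.0], [460.6, -102.0, 50.0]] -68.75260324389764
[[451.5, -217.4, 50.0], [413.6, -118.7, 50.0]] -68.99392342848232
```

Call:
drive_tool --pt "10 0.3 0.6 -1.3" --pt "18 0 0 0" --pt "20 0 0 0" --pt "20 0 0 0" --pt "20 0 0 0" --pt "18 0 0 0" --pt "14 0 0 0" --pt "8 0 0 0" --pt "5 0 0 0" --pt "0 0 0 0"

```text
clock: 14.1
position: [468.8, -192.7, 66.2]
ee_rot: [-0.582, 0.4, 0.584, 0.4]
contact_force: [0.2, 0.3, -0.2]
gripper_width: 59.7
```

Call:
drive_tool --pt "0 0 0 0" --pt "0 0 0 0" --pt "0 0 0 0" --pt "0 0 0 0" --pt "0 0 0 0" --pt "0 0 0 0" --pt "0 0 0 0" --grip 2

```text
clock: 14.68
position: [469.8, -192.8, 68.1]
ee_rot: [0.583, -0.4, -0.583, -0.4]
contact_force: [-0.0, 0.4, 5.8]
gripper_width: 9.2
```

Run:
```python
from h import *
show()
```

```text
t 14.6833 p [ 469.8 -192.8   68.1] yaw -158.89 x-axis [ 1.e-03 -3.e-04 -1.e+00] F [-0.   0.4  5.8] T [ 0.17  0.38 -0.  ] w 9.2 j [-0.07  0.38 -0.49  0.   -0.71  0.44]
```

Call:
drive_tool --pt "-2 0 0 0" --pt "-4 0 0 0" --pt "-8 0 0 0" --pt "-12 0 0 0" --pt "-15 0 0 0" --pt "-18 0 0 0" --pt "-20 0 0 0" --pt "-18 0 0 0" --pt "-10 0 0 0" --pt "-4 -6 11 0"

```text
clock: 15.52
position: [471.9, -181.3, 180.5]
ee_rot: [0.584, -0.4, -0.582, -0.401]
contact_force: [0.4, 0.4, 0.2]
gripper_width: 8.9
```

Call:
drive_tool --pt "0 -13 24 0" --pt "0 -16 30 0" --pt "0 -16 30 0" --pt "0 -16 30 0" --pt "0 -16 30 0" --pt "0 -16 30 0" --pt "0 -15 27 0" --pt "0 -9 16 0" --pt "0 -4.6 8 -3" --pt "0 0 0 -6.5"

```text
clock: 16.35
position: [503.8, 75.4, 178.1]
ee_rot: [-0.615, 0.348, 0.615, 0.349]
contact_force: [-0.0, 1.2, -0.9]
gripper_width: 9.0
```

Call:
drive_tool --pt "0 0 0 -6.5" --pt "0 0 0 -6.5" --pt "0 0 0 -6.5" --pt "0 0 0 -6.5" --pt "0 0 0 -6.5" --pt "0 0 0 -6.5" --pt "0 0 0 -6.5" --pt "0 0 0 -4" --pt "0 0 0 0" --pt "0 0 0 0"

```text
clock: 17.18
position: [503.4, 73.3, 178.2]
ee_rot: [-0.704, 0.062, 0.705, 0.062]
contact_force: [-0.4, -0.2, -0.5]
gripper_width: 9.4
```

Run:
```python
from h import *
st=show(); print(go([504,73.4,180])); C=cam("wrist",st); im=arm.get_image("wrist")[:,:,::-1]
cv2.imwrite("pics/w5.png",im); print(proj(C,[[504,73.4,60],st["position"]-[0,0,44]]))
cv2.imwrite("pics/w5c.png",cv2.resize(im[130:350,200:440],(720,660))[:600])
```

```text
t 17.1833 p [503.4  73.3 178.2] yaw -100.02 x-axis [-6.e-04 -1.e-04 -1.e+00] F [-0.4 -0.2 -0.5] T [-0.03  0.02 -0.01] w 9.4 j [ 0.46  0.24 -0.35 -0.   -0.98  0.93]
[-1.8 -0.2 -0.6]
[[316.79377857 237.39653456]
 [316.81514579 280.22817128]]
```

View pics/w5c.png

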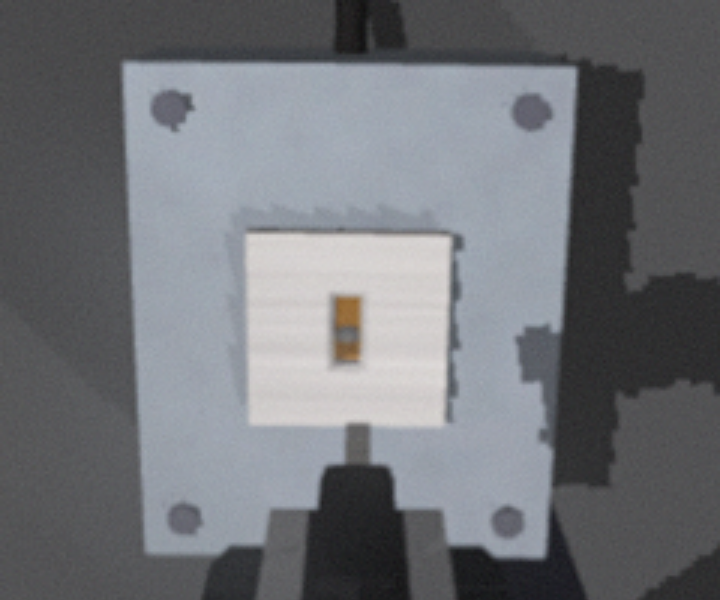

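The slot centre is at wrist pixel (315.5,239.7). The key's tip end is at (319.3,271.7), and its head is on the same column. The model put the tool axis at column 316.8, so I'll check that before trusting it.

Run:
```python
from h import *
st=show(); C=cam("wrist",st); print(R.from_quat(st["ee_rot"]).as_matrix().round(4)); print(arm.calibration("wrist")["T_tool_cam"][1])
M=R.from_quat(st["ee_rot"]).as_matrix()
f=lambda v:st["position"]+M@np.array(v,float)
print(proj(C,[f([44,0,0]),f([20,0,0]),f([118,0,0]),st["position"]-[0,0,44]]))
im=cv2.imread("pics/w5.png").astype(int)
for y in(272,276,280,290,300,310): print(y,im[y,300:340].sum(1).tolist())
for y in(232,240,248): print(y,(im[y,305:328,2]-im[y,305:328,0]).tolist())
```

```text
t 17.2333 p [503.5  73.3 178.2] yaw -100.02 x-axis [-3.e-04 -0.e+00 -1.e+00] F [0.5 0.1 0.3] T [-0.01  0.    0.06] w 8.8 j [ 0.46  0.24 -0.35 -0.   -0.98  0.93]
[[-3.000e-04 -1.739e-01 -9.848e-01]
 [-0.000e+00 -9.848e-01  1.739e-01]
 [-1.000e+00  1.000e-04  3.000e-04]]
[ 9.99999465e-01  9.76366678e-04 -3.42428138e-04  6.46546340e-01]
[[316.83239626 280.27118683]
 [316.69024689 300.95221008]
 [317.12228439 238.33830641]
 [316.82428592 280.24540506]]
272 [511, 516, 508, 520, 518, 522, 524, 535, 539, 534, 539, 523, 536, 526, 512, 395, 307, 292, 297, 292, 295, 294, 326, 422, 510, 525, 536, 528, 533, 551, 553, 550, 554, 559, 549, 550, 556, 553, 540, 555]
276 [493, 497, 497, 491, 501, 507, 489, 498, 501, 499, 506, 502, 507, 504, 463, 365, 306, 287, 289, 314, 306, 292, 320, 406, 476, 494, 488, 486, 488, 490, 494, 488, 493, 484, 504, 500, 498, 499, 500, 507]
280 [483, 487, 496, 491, 492, 499, 496, 495, 495, 497, 503, 496, 501, 512, 455, 347, 285, 280, 282, 270, 284, 257, 292, 390, 488, 489, 488, 486, 490, 494, 493, 484, 493, 490, 492, 490, 491, 496, 486, 489]
290 [490, 494, 494, 494, 500, 487, 387, 195, 121, 127, 129, 128, 120, 124, 129, 125, 132, 137, 135, 122, 145, 120, 136, 135, 134, 126, 128, 130, 123, 120, 174, 330, 477, 493, 490, 486, 503, 488, 483, 482]
300 [297, 304, 266, 198, 192, 180, 126, 105, 130, 122, 111, 124, 109, 119, 123, 99, 115, 116, 102, 116, 116, 105, 111, 116, 106, 110, 109, 118, 113, 104, 99, 127, 171, 187, 229, 285, 295, 288, 279, 281]
310 [294, 252, 162, 136, 112, 135, 116, 115, 104, 106, 99, 111, 112, 111, 104, 120, 102, 98, 108, 108, 101, 96, 103, 116, 93, 98, 106, 99, 107, 98, 104, 85, 101, 82, 114, 196, 260, 265, 260, 249]
232 [7, 7, 4, 4, 2, 1, 17, 60, 94, 92, 93, 91, 94, 94, 70, 31, 7, 5, 4, 8, 6, 6, 6]
240 [6, 5, 4, 6, 4, 1, 5, 10, 5, -3, -3, -3, 0, 10, 20, 21, 4, 5, 7, 4, 5, 4, 5]
248 [3, 7, 5, 7, 4, 10, 30, 48, 55, 61, 69, 74, 78, 76, 56, 22, 7, 4, 4, 4, 8, 2, 5]
```

Call:
drive_tool --pt "6 -0.5 0 0" --pt "12 -0.5 0 0" --pt "14 -0.5 0 0" --pt "14 -0.5 0 0" --pt "10 0 0 0" --pt "6 0 0 0" --pt "3 0 0 0" --pt "0 0 0 0" --pt "0 0 0 0" --pt "0 0 0 0"

```text
clock: 18.07
position: [504.5, 75.5, 114.0]
ee_rot: [0.705, -0.061, -0.704, -0.061]
contact_force: [1.0, 0.3, 0.2]
gripper_width: 9.1
```

Run:
```python
from h import *
st=show(); im=arm.get_image("wrist")[:,:,::-1]; cv2.imwrite("pics/w6.png",im)
C=cam("wrist",st); M=R.from_quat(st["ee_rot"]).as_matrix()
f=lambda v:st["position"]+M@np.array(v,float)
print(arm.calibration("wrist")["T_tool_cam"][:,3]); d=st["position"][2]-60
print(proj(C,[f([44,0,-4]),f([41,0,-7]),f([20,0,-7]),f([d,0,-8]),f([d,0,8]),f([d,0,0])]))
cv2.imwrite("pics/w6c.png",cv2.resize(im[190:330,240:400],(800,700),interpolation=cv2.INTER_CUBIC)[:600])
```

```text
t 18.0667 p [504.5  75.5 114. ] yaw -99.91 x-axis [ 1.4e-03  5.0e-04 -1.0e+00] F [1.  0.3 0.2] T [ 0.01  0.02 -0.02] w 9.1 j [ 0.47  0.31 -0.43  0.   -0.82  0.93]
[-141.90010417    0.64869239  -77.94676251    1.        ]
[[316.81203954 272.92576328]
 [316.7838151  269.52387102]
 [316.65206049 286.64475415]
 [316.84919937 258.7898466 ]
 [316.9058166  286.83790058]
 [316.87769831 272.9842187 ]]
```

View pics/w6c.png

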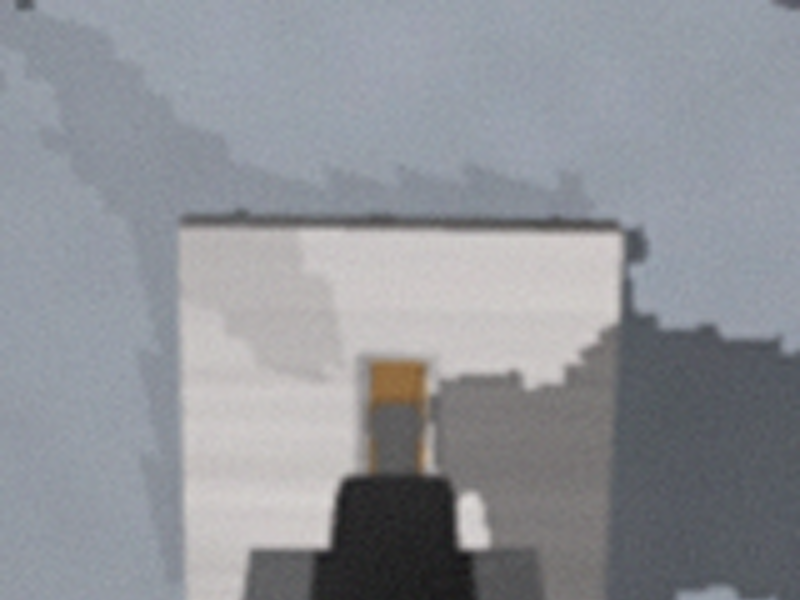

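The blade (columns 370–422) is centred in the slot (370–425) within about 0.1 mm. Along the slot the key needs about +1.5 mm in tool z, and the plate is rotated about +0.7°. I'll correct both, then insert slowly.

Call:
drive_tool --pt "1 0.1 0.8 0.7" --pt "3 0 0.7 0" --pt "3 0 0 0" --pt "1.5 0 0 0" --pt "1 0 0 0" --pt "1 0 0 0" --pt "1 0 0 0" --pt "1 0 0 0" --pt "1 0 0 0" --pt "0 0 0 0"

```text
clock: 18.95
position: [502.4, 75.4, 99.6]
ee_rot: [-0.704, 0.065, 0.704, 0.065]
contact_force: [-1.4, -0.8, 0.5]
gripper_width: 9.1
```

Run:
```python
from h import *
st=show(); print(R.from_quat(st["ee_rot"]).as_matrix().T@st["contact_force"])
```

```text
t 18.95 p [502.4  75.4  99.6] yaw -100.61 x-axis [-4.e-04 -1.e-04 -1.e+00] F [-1.4 -0.8  0.5] T [-0.01 -0.01  0.02] w 9.1 j [ 0.47  0.33 -0.45 -0.   -0.79  0.92]
[-0.49457851  1.02626374  1.2653154 ]
```

Call:
drive_tool --pt "1 0 0 0" --pt "1 0 0 0" --pt "1 0 0 0" --pt "1 0 0 0" --pt "1 0 0 0" --pt "1 0 0 0" --pt "1 0 0 0" --pt "0 0 0 0"

```text
clock: 19.62
position: [502.3, 75.4, 92.6]
ee_rot: [-0.704, 0.065, 0.704, 0.065]
contact_force: [0.3, 0.1, -0.3]
gripper_width: 8.8
```

Call:
drive_tool --pt "1 0 0 0" --pt "1 0 0 0" --pt "1 0 0 0" --pt "1 0 0 0" --pt "1 0 0 0"

```text
clock: 20.03
position: [502.4, 75.5, 88.4]
ee_rot: [-0.704, 0.065, 0.704, 0.065]
contact_force: [-3.9, 0.8, 4.8]
gripper_width: 9.1
```

Run:
```python
from h import *
st=show(); print(R.from_quat(st["ee_rot"]).as_matrix().T@st["contact_force"])
```

```text
t 20.0333 p [502.4  75.5  88.4] yaw -100.59 x-axis [-4.e-04 -4.e-04 -1.e+00] F [-3.9  0.8  4.8] T [ 0.31  0.95 -0.02] w 9.1 j [ 0.47  0.35 -0.46  0.   -0.76  0.92]
[-4.83472054 -0.08487445  3.94695823]
```

The first pin is felt at 4.8 N, with a 3.9 N side force towards tool +z. I'll shift that way slightly and push on.

Call:
drive_tool --pt "0.8 0 0.4 2" --pt "0.8 0 0.3 -2" --pt "0.8 0 0 -2" --pt "0.8 0 0 2" --pt "0.8 0 0 0"

```text
clock: 20.45
position: [502.0, 75.7, 84.6]
ee_rot: [0.704, -0.066, -0.704, -0.066]
contact_force: [-2.2, 0.2, 5.5]
gripper_width: 8.9
```

Run:
```python
from h import *
st=show(); print(R.from_quat(st["ee_rot"]).as_matrix().T@st["contact_force"])
```

```text
t 20.45 p [502.   75.7  84.6] yaw -100.64 x-axis [ 5.e-04  0.e+00 -1.e+00] F [-2.2  0.2  5.5] T [ 0.09  0.59 -0.02] w 8.9 j [ 0.47  0.35 -0.47  0.   -0.75  0.91]
[-5.49799142  0.24670421  2.23579842]
```

Call:
drive_tool --pt "1 0 0.2 2" --pt "1 0 0.2 -2" --pt "1 0 0 -2" --pt "1 0 0 2" --pt "1 0 0 0" --pt "1 0 0 0"

```text
clock: 20.95
position: [503.2, 76.1, 79.7]
ee_rot: [0.706, -0.065, -0.703, -0.065]
contact_force: [0.5, 0.5, 4.8]
gripper_width: 8.8
```

Call:
drive_tool --pt "1 0 0 2" --pt "1 0 0 -2" --pt "1 0 0 0" --pt "1 0 0 0"

```text
clock: 21.28
position: [503.2, 76.3, 75.4]
ee_rot: [0.706, -0.064, -0.703, -0.065]
contact_force: [-0.3, -0.7, 9.1]
gripper_width: 9.1
```

Run:
```python
from h import *
st=show(); print(R.from_quat(st["ee_rot"]).as_matrix().T@st["contact_force"])
```

```text
t 21.2833 p [503.2  76.3  75.4] yaw -100.54 x-axis [ 0.0043  0.0011 -1.    ] F [-0.3 -0.7  9.1] T [-0.05  0.12  0.01] w 9.1 j [ 0.47  0.36 -0.48  0.   -0.72  0.92]
[-9.06284796  0.68274897  0.13424818]
```

Call:
drive_tool --pt "1 0 0 2" --pt "1 0 0 -2" --pt "1 0 0 0" --pt "0.5 0 0 0" --pt "0 0 0 0"

```text
clock: 21.7
position: [503.1, 76.3, 71.4]
ee_rot: [0.705, -0.065, -0.703, -0.066]
contact_force: [1.1, -0.9, 6.1]
gripper_width: 8.9
```

Run:
```python
from h import *
st=show(); print(R.from_quat(st["ee_rot"]).as_matrix().T@st["contact_force"])
im=arm.get_image("wrist")[:,:,::-1]; cv2.imwrite("pics/w7.png",im); 
cv2.imwrite("pics/w7c.png",cv2.resize(im[230:370,240:400],(640,560),interpolation=cv2.INTER_CUBIC))
```

```text
t 21.7 p [503.1  76.3  71.4] yaw -100.6 x-axis [ 0.0038  0.001  -1.    ] F [ 1.1 -0.9  6.1] T [-0.06 -0.38 -0.01] w 8.9 j [ 0.47  0.37 -0.48  0.   -0.71  0.91]
[-6.05777614  0.70814171 -1.29670171]
```

View pics/w7c.png

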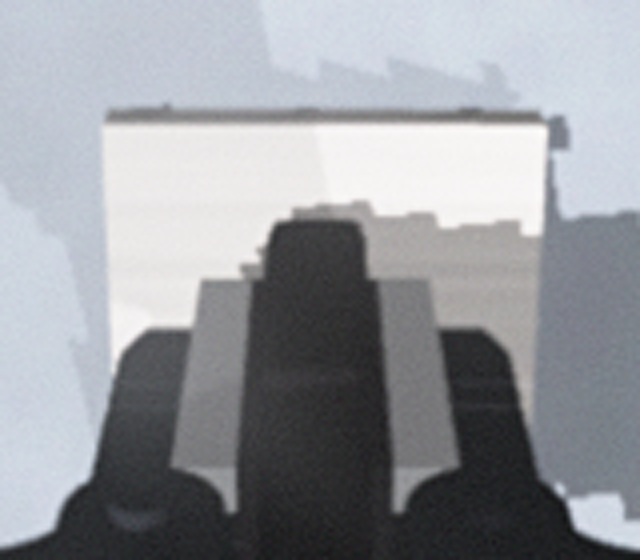

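The head now sits close to the plate and hides the slot. I'll press until the force climbs against the bottom.

Call:
drive_tool --pt "0.7 0 0 0" --pt "0.7 0 0 0" --pt "0 0 0 0"

```text
clock: 22.0
position: [503.3, 76.3, 71.2]
ee_rot: [0.706, -0.065, -0.703, -0.065]
contact_force: [-1.9, -0.2, 14.2]
gripper_width: 9.3
```

Call:
drive_tool --pt "0.7 0 0 2" --pt "0.7 0 0 -2" --pt "0 0 0 0"

```text
clock: 22.25
position: [503.4, 76.3, 71.1]
ee_rot: [0.706, -0.064, -0.703, -0.065]
contact_force: [-3.8, -0.4, 21.3]
gripper_width: 8.7
```

The key bottomed at TCP z 71.1, with force rising to 21 N and no further travel. Turning clockwise, which is positive spin.

Call:
drive_tool --pt "-0.7 0 0 4" --pt "0 0 0 5" --pt "0 0 0 5" --pt "0 0 0 5" --pt "0 0 0 5" --pt "0 0 0 0"

```text
clock: 22.75
position: [503.3, 75.7, 71.1]
ee_rot: [0.676, -0.211, -0.673, -0.211]
contact_force: [-0.7, -1.8, 18.2]
gripper_width: 9.2
```

Run:
```python
from h import *
st=show(); M=R.from_quat(st["ee_rot"]).as_matrix(); print(M.T@st["contact_force"],M.T@st["wrist_torque"])
```

```text
t 22.75 p [503.3  75.7  71.1] yaw -124.69 x-axis [ 4.3e-03 -4.0e-04 -1.0e+00] F [-0.7 -1.8 18.2] T [-0.84  0.42 -0.02] w 9.2 j [ 0.47  0.37 -0.48  0.   -0.71  0.49]
[-18.1949226    1.80274226  -0.53862144] [0.01680864 0.12676955 0.92887863]
```

Call:
drive_tool --pt "0 0 0 5" --pt "0 0 0 5" --pt "0 0 0 5" --pt "0 0 0 5" --pt "0 0 0 5" --pt "0 0 0 5" --pt "0 0 0 5" --pt "0 0 0 0"

```text
clock: 23.42
position: [502.8, 74.7, 71.2]
ee_rot: [0.582, -0.404, -0.579, -0.404]
contact_force: [-1.6, -5.6, 19.5]
gripper_width: 9.2
```

Run:
```python
from h import *
st=show(); M=R.from_quat(st["ee_rot"]).as_matrix(); print(M.T@st["contact_force"],M.T@st["wrist_torque"])
```

```text
t 23.4167 p [502.8  74.7  71.2] yaw -159.69 x-axis [ 0.0027 -0.0019 -1.    ] F [-1.6 -5.6 19.5] T [-1.78  0.59  0.06] w 9.2 j [ 0.47  0.37 -0.49  0.   -0.71 -0.12]
[-19.53652523   3.44142083  -4.69626187] [-0.06754163  1.46537029  1.16793917]
```

Call:
drive_tool --pt "0 0.1 -0.3 5" --pt "0 0.1 -0.3 5" --pt "0 0 0 5" --pt "0 0 0 5" --pt "0 0 0 5" --pt "0 0 0 5" --pt "0 0 0 5" --pt "0 0 0 4" --pt "0 0 0 0" --pt "0 0 0 0"

```text
clock: 24.25
position: [501.5, 74.3, 71.1]
ee_rot: [-0.414, 0.574, 0.412, 0.574]
contact_force: [-5.4, -3.3, 22.0]
gripper_width: 8.8
```

Run:
```python
from h import *
st=show(); M=R.from_quat(st["ee_rot"]).as_matrix(); print(M.T@st["contact_force"],M.T@st["wrist_torque"])
```

```text
t 24.25 p [501.5  74.3  71.1] yaw 161.46 x-axis [ 3.0e-04 -1.9e-03 -1.0e+00] F [-5.4 -3.3 22. ] T [-0.95  1.74  0.08] w 8.8 j [ 0.47  0.37 -0.49  0.   -0.71 -0.79]
[-22.01516247   4.08707931  -4.87124205] [-0.08744115  1.45776824  1.35071893]
```

Torque is −0.087 N·m at 98°, close to the spring's value near the stop. A few more degrees to reach the stop, with a little relief of the side load.

Call:
drive_tool --pt "0 0.4 -0.4 1.5" --pt "0 0 0 1.5" --pt "0 0 0 0" --pt "0 0 0 0"

```text
clock: 24.58
position: [501.2, 74.3, 71.1]
ee_rot: [-0.398, 0.585, 0.397, 0.585]
contact_force: [-5.3, -2.0, 21.2]
gripper_width: 9.1
```

Run:
```python
from h import *
for i in range(4):
    st=arm.read_state(); M=R.from_quat(st["ee_rot"]).as_matrix(); print(yaw(st),(M.T@st["contact_force"]).round(1),(M.T@st["wrist_torque"]).round(3)); arm.get_image("top")
show()
```

```text
158.4611593359697 [-21.2   4.1  -3.8] [-0.06   1.217  1.344]
158.4656244848475 [-21.2   4.9  -4.2] [-0.134  1.208  1.327]
158.4697924518532 [-21.8   3.8  -4.1] [-0.092  1.213  1.34 ]
158.46690954667343 [-21.7   3.9  -4.1] [-0.065  1.227  1.325]
t 24.7833 p [501.2  74.3  71.1] yaw 158.46 x-axis [ 9.0e-04 -1.5e-03 -1.0e+00] F [-5.8 -1.7 21. ] T [-0.65  1.69  0.09] w 8.8 j [ 0.47  0.37 -0.49  0.   -0.71 -0.85]
```

Call:
drive_tool --pt "0 0.2 -0.3 1.5" --pt "0 0 0 1.5" --pt "0 0 0 0" --pt "0 0 0 0"

```text
clock: 25.12
position: [501.1, 74.3, 71.1]
ee_rot: [-0.383, 0.595, 0.382, 0.595]
contact_force: [-4.8, -1.4, 20.7]
gripper_width: 8.6
```

Run:
```python
from h import *
q=[]
for i in range(6):
    st=arm.read_state(); M=R.from_quat(st["ee_rot"]).as_matrix(); q.append(np.r_[yaw(st),M.T@st["contact_force"],M.T@st["wrist_torque"]]); im=arm.get_image("wrist")
print(np.mean(q,0).round(3)); show()
im=im[:,:,::-1]; cv2.imwrite("pics/w8c.png",cv2.resize(im[200:360,200:440],(720,480),interpolation=cv2.INTER_CUBIC))
cv2.imwrite("pics/s8.png",arm.get_image("scene")[:,:,::-1])
```

```text
[155.497 -21.127   3.927  -3.29   -0.217   1.134   1.328]
t 25.4167 p [501.1  74.3  71.1] yaw 155.5 x-axis [ 0.0013 -0.0012 -1.    ] F [-5.1 -1.1 21.7] T [-0.45  1.68  0.17] w 8.9 j [ 0.47  0.37 -0.49  0.   -0.71 -0.9 ]
```

View pics/w8c.png

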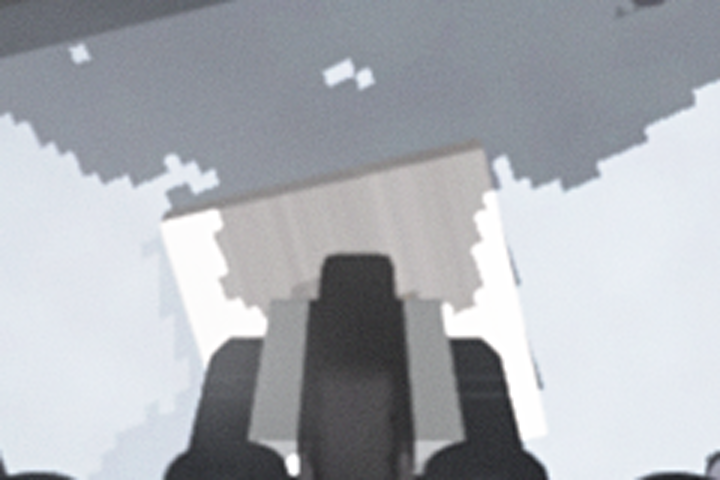

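Torque more than doubled to −0.217 N·m, well above the 0.095 N·m spring, so the rotor is on its stop. The head is still square between the pads. One last look at the whole scene.

View pics/s8.png

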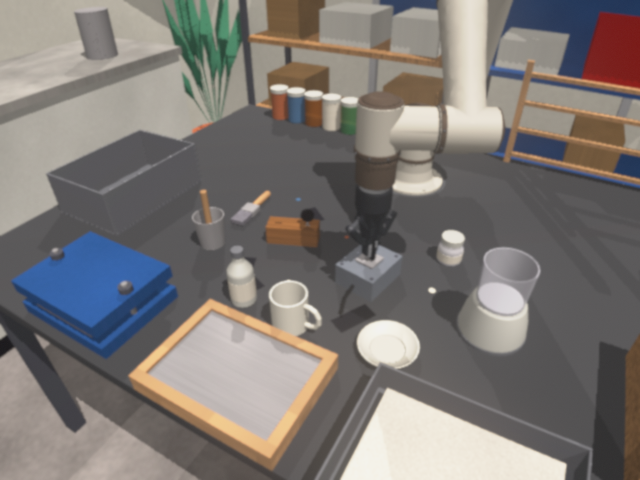

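The rod stands in the cup at (207,220), the round key is still in the holder at (307,214), and everything else is where it was. Handing in.

Run:
```python
from h import *
print(arm.job_done()); show()
```

```text
the job is handed in; nothing more can be done
None
the job is handed in; nothing more can be done
```

The job is done and handed in at about 25.5 s of the 61 s allowed. The stirring rod stands foot down in the steel cup. The rectangular-headed key is fully home in the switch box, still gripped and held turned clockwise at the stop.

**What the last checks showed:**
- **Key depth:** it stopped moving at TCP z 71.1 mm while the push rose to 21 N, so it is on the bottom.
- **Turn:** the tool turned about 104° in all. Over the last 3° the torque rose from about 0.09 to 0.22 N·m, against 0.095 N·m for the spring alone, so I take the rotor to be on its stop. The rotor angle itself was not measured.
- **Grip:** the wrist camera shows the key head still square between the pads.
- **Scene:** the round key is still in the holder, and nothing else looks moved.

**What disagreed:**
- The wrist camera's calibrated offset came out differently between readings (about 1.6 mm sideways).
- The overhead view placed the keyhole about 2 mm off in y.
- I lined the key up from the blade and slot seen together in the wrist image instead. A side load of about 5 N on the key remained at the end.

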